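# Rack the sanding drums by size

### The arm

A 6-joint arm with a two-finger parallel gripper is mounted at the origin on the work surface. World frame = base frame: x ahead of the robot, y to its left, z up, the work surface at z = 0. Lengths are in m, angles in rad, forces in N, time in s.
With the tool pointing down it reaches from about 0.375 to 0.975 m from the base axis. Payload 3.8 kg.
Tool frame: the origin (TCP) lies between the finger pads; the fingertips stand 17 mm ahead of it and the grasp point (between the pads) lies 2 mm behind it; y points along the fingers, z is the direction in which the jaws open and shut, and the axes are right-handed (so a half turn about y gives the same grasp; the last joint's range is limited). The gripper opens to 85 mm and grips with 20 to 120 N. Pads are 22 mm wide; open, the fingers measure 114 mm over their backs; the gripper's body (76 mm by 85 mm) begins 54 mm behind the grasp point. The pads swing forward as they close: fully open they stand 13 mm farther back than shut.
Start: joints at [1.243, 0.264, 1.604, -0, 1.274, -0.037], TCP at [0.194, 0.647, 0.248] pointing down, gripper open.
Joint ranges: [-2.63, 2.63], [-0.94, 2.18], [0.31, 2.57], [-1.31, 4.45], [0, 2.66], [-2.55, 2.55]. Speed limits (rad/s): [2.57, 2.57, 3.14, 3.14, 3.14, 3.14].

### API

Orientations are given as a rotation vector (axis times angle).
In Python, from workcell import bot, eyes, nets gives the robot as it stands. The module is installed in compiled form; this text tells all that it offers.
- The arm moves only by the tool jog_arm, never from a script. Its arguments are lists of equal length, an entry for each row: "turn": the turn, a rotation vector about the tool's x, y, z in rad, a list of three; "slide": the shift along the tool's x, y, z in mm, a list of three; "grip": the opening in per cent of the stroke, from 0 (shut) to 100 (fully open). A call has 1 to 5 rows; each row shifts and turns the commanded pose from where the row before left it, along the tool's axes as they then stand; what a row does not reach is not made up. A row lasts 1/10 s, in which the tool goes at most 50 mm and 8.59 degrees, less where a joint would pass 70% of its speed; a pose out of reach is approached as far as the arm can. A call with a gripper value outside its range is refused whole. The fingers move at their own pace and stop on an object; "newtons" is the grip in N (left out, the last holds). Time passes only in rows, so rows that do not move let the fingers close. It gives the time, the measured TCP pose, the force and the opening at its end, in the units of the state.
- bot.read_state(): the state, without advancing time (a new reading comes with each control period).
- eyes.read_camera(name): name is "scene" or "top"; returns a dict with "img" (420x560x3 uint8, red, green, blue), "depth" (420x560 float32, m along the optical axis (not along the pixel's ray), 0 where there is no reading), "intrinsics" (3x3 intrinsics, pixels), "position" and "rotation" of the camera in the world. Camera axes: x right, y down, z forward; pixel columns grow to the right and rows downward; lengths in m; the calibration is good to about 2 mm. A picture is of the moment at which its call begins.
- bot.finish_job(): hands the job in, once; it reports no verdict.
Trained networks look in a picture, given as the dict that the camera call returned (one of the last four; its "shot" number tells which), for a name from the list of things; names that differ only in an ending like _2 or _b are one class to them, and where a whole thing is asked for, a point or a joint stands for the part that bears it (a point fixed in the world has none). Each returns a list of dicts, best first, with "conf" (0 to 1); they miss things now and then, are a little off and sometimes report something else, mostly with a low value. They report only what shows in the picture. A call takes as long as a camera call. They do not tell look-alikes from the thing itself.
- nets.search_frame(thing, picture): "xyz" ([x, y, z] in m, in the coordinates of the camera as it stood for that picture, good to about 4 mm: the middle of the surface that is visible of it).
The state is a dict: "time": time; "q": joint angles; "joint_vel": joint speeds; "joint_torque": joint torques, N m; "tool_pos": TCP position; "tcp_rot": TCP orientation; "wrist_force": force on the tool from outside, world axes, zero at the start; "torque": the same for the moment, N m; "width": opening from 0.0 (shut) to 1.0 (fully open).
Only numpy, scipy, OpenCV 4.12 (cv2) and the standard library are available. Lean on these libraries where they do the work, as an engineer would, in place of code of your own. Each camera call takes 0.05 s, during which the arm holds its last target.

### The job

Put the four sanding drums back on the rack, standing upright, one centred on each pad, in order of size along the row: the thinnest on the red pad at the end, then thicker and thicker, the thickest at the end farthest from red. Leave the rasp and the cork block where they lie.

Things in the scene. Friction and masses are not known exactly. Their poses are not given: they have to be found in the camera images.
- drum_26: The smallest of four upright sanding drums: a cylinder with a rust-brown abrasive sleeve over black rubber, 26 mm in diameter and 70 mm tall, with a small steel washer and brass nut standing 10 mm above the middle of its top (80 mm in all). Loose, 60 g give or take 30 %. It starts standing on the bench in front of the rack. Origin: centre of its underside; z up along the drum.
- drum_38: The second smallest of four upright sanding drums: a cylinder with a rust-brown abrasive sleeve over black rubber, 38 mm in diameter and 70 mm tall, with a small steel washer and brass nut standing 10 mm above the middle of its top (80 mm in all). Loose, 110 g give or take 30 %. It starts standing on the bench in front of the rack. Origin: centre of its underside; z up along the drum.
- drum_50: The second largest of four upright sanding drums: a cylinder with a rust-brown abrasive sleeve over black rubber, 50 mm in diameter and 70 mm tall, with a small steel washer and brass nut standing 10 mm above the middle of its top (80 mm in all). Loose, 190 g give or take 30 %. It starts standing on the bench in front of the rack. Origin: centre of its underside; z up along the drum.
- drum_62: The largest of four upright sanding drums: a cylinder with a rust-brown abrasive sleeve over black rubber, 62 mm in diameter and 70 mm tall, with a small steel washer and brass nut standing 10 mm above the middle of its top (80 mm in all). Loose, 280 g give or take 30 %. It starts standing on the bench in front of the rack. Origin: centre of its underside; z up along the drum.
- pad_red: Red pad: fixed flat disc, 72 mm across, 4 mm thick. Origin: centre of its underside, 18 mm above the bench; its top is 22 mm above the bench. Always at one end of the row, left or right. The rack is a fixed plywood board, 110 x 420 x 18 mm, beyond the drums, turned up to 0.25 rad; its four pads form a straight row 100 mm apart, centre to centre. A dark strip on its far edge is 5.5 mm higher.
- pad_white: White pad on the rack: fixed flat disc, 72 mm across, 4 mm thick. Origin: centre of its underside, 18 mm above the bench; its top is 22 mm above the bench. It takes any place in the row except the red one's; the colour white has no meaning of its own, only its place in the row counts.
- pad_blue: Blue pad on the rack: fixed flat disc, 72 mm across, 4 mm thick. Origin: centre of its underside, 18 mm above the bench; its top is 22 mm above the bench. It takes any place in the row except the red one's; the colour blue has no meaning of its own, only its place in the row counts.
- pad_black: Black pad on the rack: fixed flat disc, 72 mm across, 4 mm thick. Origin: centre of its underside, 18 mm above the bench; its top is 22 mm above the bench. It takes any place in the row except the red one's; the colour black has no meaning of its own, only its place in the row counts.
- rasp: Bystander: a rasp with a red handle, a dark steel blade and a blue tip, 300 mm long, 30 mm high, lying loose on the bench at the left, roughly pointing away from the robot. Origin: on the bench under its middle, x from handle to tip. Leave it alone.
- cork_block: Bystander: a loose cork sanding block, 110 x 65 x 34 mm, on the bench at the right. Origin: centre of its underside, x along its length. Leave it alone.
There are look-alikes about, which are no part of the job. Leave any orange look-alike of the drum_62 alone.

How it is judged:
By the outcome, as a careful person would: the job done as asked, in the order asked, and still so for the second after the job is handed in, with the robot touching nothing.
It also fails if it takes over 88 s, if anything falls off the work surface, if the arm or the gripper's body presses on something with over 40 N, if the wrist force passes 120 N, or if a joint passes its speed limit or range.

## Working session

There is one attempt and no reset: what is moved stays moved. The work goes in short steps, Python scripts to look and compute and a tool call to move; the robot and the scene stay as the last step left them, time stands still between calls to the robot, and variables do not carry over. Pictures are saved under pics/ and viewed, and the job is handed in when it is done.

Besides the shell and the picture viewer there is one more tool, called as name(argument=value, ...), one argument or row to a line, values as JSON. jog_arm: Moves the arm, as the interface text tells. Its arguments: {"type":"object","properties":{"turn":{"type":"array"},"slide":{"type":"array"},"grip":{"type":"array"},"newtons":{"type":"number"}},"required":["turn","slide","grip"]}

```bash
mkdir -p pics
python3 - <<'E'
from workcell import bot, eyes, nets
import cv2, numpy as np, pickle
print(bot.read_state())
for n in("scene","top"):
    p=eyes.read_camera(n); pickle.dump(p,open(n+'.pkl','wb'))
    cv2.imwrite(f'pics/{n}0.png',p['img'][:,:,::-1])
    print(n,p['intrinsics'],p['position'],p['rotation'],p['depth'].min(),p['depth'].max())
    for t in ["drum_26","drum_38","drum_50","drum_62","pad_red","pad_white","pad_blue","pad_black","rasp","cork_block"]:
        for d in nets.search_frame(t,p)[:4]:
            print(t,round(d['conf'],2),np.round(np.array(p['rotation'])@np.array(d['xyz'])+p['position'],3))
E
```

```text
{'time': 0.0, 'q': array([ 1.24312837e+00,  2.64753026e-01,  1.60538121e+00,  3.75275716e-06,
        1.27369367e+00, -3.68982921e-02]), 'joint_vel': array([ 7.18303027e-04,  5.98277357e-04, -4.01047219e-04,  1.10450135e-03,
       -9.38758507e-06,  2.58965370e-03]), 'joint_torque': array([ 2.09431499e-03, -5.15112233e+01, -3.67317581e+01,  9.82926440e-05,
        1.29420016e-02,  1.05218166e-05]), 'tool_pos': array([0.19329141, 0.64600809, 0.24695817]), 'tcp_rot': array([-1.56092141,  0.22861621, -0.22797214]), 'wrist_force': array([ 0.40146624, -0.35131694, -0.04947509]), 'torque': array([ 0.00258798,  0.04830896, -0.01589831]), 'width': 1.0003910328539192}
scene [[384.16482541   0.         278.77031418]
 [  0.         384.16482541 216.49226746]
 [  0.           0.           1.        ]] [1.21675018 0.11116785 0.76907094] [-1.69924599 -1.88205976  0.77192807] 0.0 3.5273001
drum_26 0.81 [2.039 0.933 1.591]
drum_26 0.79 [2.586 1.481 2.139]
drum_26 0.71 [2.657 1.552 2.209]
drum_26 0.68 [1.6   0.494 1.152]
drum_38 0.81 [2.039 0.933 1.591]
drum_38 0.79 [2.586 1.481 2.139]
drum_38 0.71 [
[... 962 characters left out ...]
22 -0.252  0.867]
drum_38 0.84 [-0.042 -0.316  0.803]
drum_38 0.8 [-0.417 -0.691  0.428]
drum_38 0.62 [ 0.173 -0.1    1.019]
drum_50 0.97 [ 0.022 -0.252  0.867]
drum_50 0.84 [-0.042 -0.316  0.803]
drum_50 0.8 [-0.417 -0.691  0.428]
drum_50 0.62 [ 0.173 -0.1    1.019]
drum_62 0.97 [ 0.022 -0.252  0.867]
drum_62 0.84 [-0.042 -0.316  0.803]
drum_62 0.8 [-0.417 -0.691  0.428]
drum_62 0.62 [ 0.173 -0.1    1.019]
pad_red 0.97 [ 0.095 -0.179  0.94 ]
pad_white 0.68 [-0.527 -0.801  0.318]
pad_blue 0.72 [-0.106 -0.38   0.74 ]
pad_black 0.58 [-0.333 -0.607  0.513]
pad_black 0.56 [0.814 0.54  1.66 ]
pad_black 0.45 [ 0.016 -0.258  0.861]
rasp 0.6 [1.142 0.868 1.988]
cork_block 0.69 [-0.839 -1.113  0.006]
```

```bash
cat > h.py <<'E'
import numpy as np, cv2, pickle
from scipy.spatial.transform import Rotation as R
def w(p,xyz): return R.from_rotvec(p['rotation']).apply(xyz)+p['position']
def px(p,X):
    c=R.from_rotvec(p['rotation']).inv().apply(np.atleast_2d(X)-p['position']); K=p['intrinsics']
    return np.c_[K[0,0]*c[:,0]/c[:,2]+K[0,2],K[1,1]*c[:,1]/c[:,2]+K[1,2]]
def cloud(p):
    K=p['intrinsics'];d=p['depth'];v,u=np.mgrid[:d.shape[0],:d.shape[1]]
    c=np.stack([(u-K[0,2])/K[0,0]*d,(v-K[1,2])/K[1,1]*d,d],-1)
    X=w(p,c.reshape(-1,3)).reshape(c.shape); X[d==0]=np.nan; return X
E
python3 - <<'E'
from workcell import bot, eyes, nets
from h import *
for n in("scene","top"):
    p=eyes.read_camera(n); pickle.dump(p,open(n+'.pkl','wb'))
    for t in ["drum_26","pad_red","pad_white","pad_blue","pad_black","rasp","cork_block"]:
        for d in nets.search_frame(t,p)[:7]:
            X=w(p,d['xyz']);print(n,t,round(d['conf'],2),np.round(X,3),np.round(px(p,X)[0]))
E
```

```text
scene drum_26 0.94 [ 0.381 -0.191  0.06 ] [210. 171.]
scene drum_26 0.81 [0.455 0.064 0.049] [296. 197.]
scene drum_26 0.74 [0.468 0.292 0.046] [381. 206.]
scene drum_26 0.72 [ 0.491 -0.057  0.055] [250. 202.]
scene drum_26 0.71 [ 0.487 -0.255  0.052] [179. 197.]
scene drum_26 0.66 [ 0.383 -0.09   0.061] [245. 173.]
scene drum_26 0.5 [0.634 0.114 0.025] [311. 256.]
scene pad_red 0.86 [0.633 0.116 0.023] [312. 256.]
scene pad_white 0.65 [ 0.61  -0.188  0.019] [193. 241.]
scene pad_blue 0.86 [0.624 0.017 0.022] [272. 250.]
scene pad_black 0.87 [ 0.616 -0.085  0.018] [232. 246.]
scene pad_black 0.74 [ 0.61  -0.191  0.02 ] [192. 240.]
scene rasp 0.84 [0.504 0.439 0.015] [438. 228.]
scene rasp 0.66 [ 0.488 -0.251  0.053] [180. 197.]
scene cork_block 0.57 [ 0.513 -0.427  0.033] [117. 205.]
top drum_26 0.81 [ 0.358 -0.089  0.073] [314. 264.]
top drum_26 0.76 [ 0.472 -0.254  0.073] [368. 219.]
top drum_26 0.69 [0.442 0.059 0.072] [258. 239.]
top drum_26 0.69 [ 0.47  -0.059  0.072] [299. 225.]
top drum_26 0.66 [ 0.359 -0.19   0.066] [350. 261.]
top drum_26 0.59 [0.45  0.285 0.07 ] [177. 243.]
top pad_red 0.64 [0.627 0.118 0.023] [235. 182.]
top pad_white 0.64 [ 0.606 -0.188  0.019] [336. 181.]
top pad_blue 0.61 [0.618 0.015 0.024] [269. 182.]
top pad_black 0.8 [ 0.613 -0.087  0.02 ] [303. 181.]
top rasp 0.63 [0.468 0.44  0.019] [129. 244.]
top cork_block 0.72 [ 0.49  -0.433  0.031] [424. 211.]
```

View pics/scene0.png

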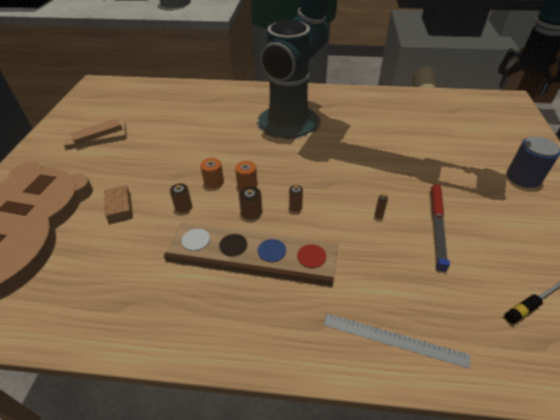

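View pics/top0.png

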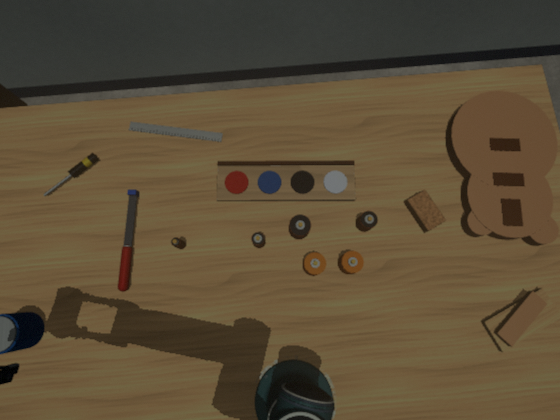

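```bash
cat > meas.py <<'E'
from h import *
from scipy.optimize import least_squares
seeds={'d285':(.46,.287),'d60':(.445,.06),'d-58':(.48,-.058),'d-254':(.475,-.254),'o1':(.365,-.09),'o2':(.365,-.19)}
def topfit(p,s,z0=.05,z1=.1,rad=.05):
    # cylinder fit: circle to outline of side points + top points
    X=cloud(p).reshape(-1,3); 
    m=(np.hypot(X[:,0]-s[0],X[:,1]-s[1])<rad)&(X[:,2]>z0)&(X[:,2]<z1); P=X[m]
    if len(P)<15: return None
    (c,r)=cv2.minEnclosingCircle(P[:,:2].astype(np.float32))
    return len(P),np.round(c,4),round(2*r,4),np.round(P[:,2].max(),4),np.round(np.median(P[:,2]),4)
def pads(p):
    im=cv2.cvtColor(p['img'],cv2.COLOR_RGB2HSV); X=cloud(p)
    return im,X
E
python3 - <<'E'
from meas import *
for n in('scene','top'):
    p=pickle.load(open(n+'.pkl','rb'))
    for k,s in seeds.items():
        print(n,k,topfit(p,s),topfit(p,s,.064,.075), topfit(p,s,.015,.06))
    X=cloud(p).reshape(-1,3); print('table z',np.nanmedian(X[(abs(X[:,0]-.5)<.05)&(abs(X[:,1]-.15)<.05)][:,2]))
    K=5
    u=px(p,[.55,-.05,.04])[0].astype(int)
    im=p['img'][u[1]-75:u[1]+75,max(0,u[0]-130):u[0]+130]
    cv2.imwrite(f'pics/{n}_crop.png',cv2.resize(im[:,:,::-1],None,fx=3,fy=3,interpolation=cv2.INTER_CUBIC))
E
```

```text
scene d285 (110, array([0.4588, 0.2913]), 0.0273, np.float64(0.082), np.float64(0.0673)) (51, array([0.458 , 0.2919]), 0.0256, np.float64(0.0745), np.float64(0.0681)) (125, array([0.4587, 0.2911]), 0.0267, np.float64(0.06), np.float64(0.0377))
scene d60 (170, array([0.4459, 0.0605]), 0.0413, np.float64(0.081), np.float64(0.0676)) (100, array([0.4452, 0.0603]), 0.0399, np.float64(0.0747), np.float64(0.0685)) (158, array([0.4502, 0.0619]), 0.0378, np.float64(0.0598), np.float64(0.0378))
scene d-58 (388, array([ 0.4739, -0.06  ]), 0.0661, np.float64(0.0814), np.float64(0.0684)) (291, array([ 0.4741, -0.0617]), 0.0654, np.float64(0.0745), np.float64(0.069)) (267, array([ 0.4766, -0.0608]), 0.062, np.float64(0.06), np.float64(0.0374))
scene d-254 (264, array([ 0.4746, -0.2582]), 0.0524, np.float64(0.0801), np.float64(0.0682)) (178, array([ 0.4739, -0.258 ]), 0.0518, np.float64(0.0746), np.float64(0.069)) (219, array([ 0.4762, -0.2566]), 0.0503, np.float64(0.0598), np.float64(0.0381))
scene o1 (326, array([ 0.3646, -0.0911]), 0.0666, np.float64(0.0812), np.float64(0.0683)) (230, array([ 0.
[... 1239 characters left out ...]
.float64(0.07)) (213, array([ 0.4733, -0.2592]), 0.05, np.float64(0.0749), np.float64(0.0702)) (70, array([ 0.4711, -0.256 ]), 0.0493, np.float64(0.0567), np.float64(0.0348))
top o1 (406, array([ 0.3627, -0.0938]), 0.0629, np.float64(0.0827), np.float64(0.07)) (376, array([ 0.3632, -0.0937]), 0.0623, np.float64(0.0749), np.float64(0.0699)) (27, array([ 0.3559, -0.0831]), 0.0562, np.float64(0.0594), np.float64(0.0383))
top o2 (411, array([ 0.3588, -0.1973]), 0.0623, np.float64(0.0834), np.float64(0.0701)) (371, array([ 0.3584, -0.1975]), 0.0621, np.float64(0.075), np.float64(0.0701)) (58, array([ 0.3564, -0.1913]), 0.0607, np.float64(0.0592), np.float64(0.0366))
table z -0.0003476803851014676
```

View pics/scene_crop.png

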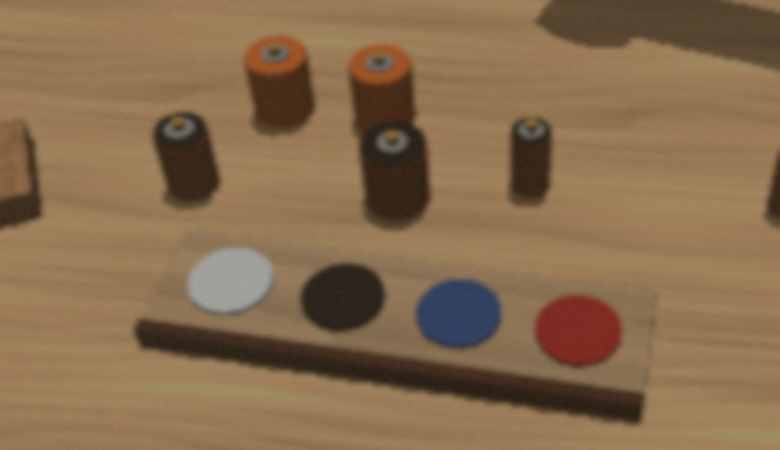

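View pics/top_crop.png

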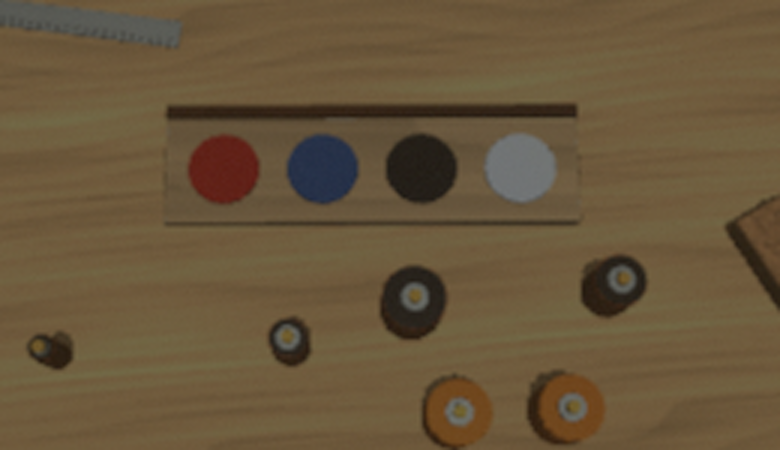

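```bash
cat >> meas.py <<'E'
def padpos(p):
    K=p['intrinsics'];im=p['img'].astype(int);X=cloud(p)
    Rm=R.from_rotvec(p['rotation']).as_matrix()
    hsv=cv2.cvtColor(p['img'],cv2.COLOR_RGB2HSV)
    out={}
    for n,g in dict(red=(.63,.117),blue=(.62,.016),black=(.615,-.086),white=(.608,-.188)).items():
        near=(np.hypot(X[...,0]-g[0],X[...,1]-g[1])<.055)&(X[...,2]>.005)
        H,S,V=[hsv[...,i].astype(int) for i in range(3)]
        m={'red':(S>150)&((H<6)|(H>174)),'blue':(H>100)&(H<130)&(S>90),'white':(S<60)&(V>70),'black':(V<62)}[n]&near
        m=m.astype(np.uint8);nn,l,st,c=cv2.connectedComponentsWithStats(m)
        k=1+np.argmax(st[1:,4]);cn,_=cv2.findContours((l==k).astype(np.uint8),0,1)
        e=cv2.fitEllipse(cv2.convexHull(max(cn,key=len)))
        u=np.array([e[0][0],e[0][1]])
        ray=Rm@np.array([(u[0]-K[0,2])/K[0,0],(u[1]-K[1,2])/K[1,1],1]);t=(.022-p['position'][2])/ray[2]
        out[n]=(p['position']+t*ray)[:2]; print(n,np.round(u,1),np.round(e[1],1),np.round(out[n],4))
    A=np.array(list(out.values()));c=A.mean(0);k=np.array([-1.5,-.5,.5,1.5]);d=(k[:,None]*(A-c)).sum(0)/5
    print('spacing',np.hypot(*d),'c',c,'yaw',np.arctan2(d[0],-d[1]))
    d=d/np.hypot(*d)*.1
    F=c+k[:,None]*d;print('fit',np.round(F,4).tolist(),'res',np.round(A-F,4).tolist());return F
E
python3 - <<'E'
from meas import *
F=[padpos(pickle.load(open(n+'.pkl','rb'))) for n in('scene','top')]
M=(F[0]+F[1])/2;print(M)
r=R.from_rotvec([-1.56092141,  0.22861621, -0.22797214]).as_matrix();print(r)
d=M[3]-M[0]
# tool z along row?
print('tool z yaw',np.arctan2(r[1,2],r[0,2]),'row yaw',np.arctan2(d[1],d[0]))
E
```

```text
red [311.3 255.6] [22.2 27.6] [0.6315 0.115 ]
blue [271.6 250.1] [20.8 25.9] [0.6236 0.016 ]
black [232.8 244.7] [20.8 26.2] [ 0.6158 -0.0834]
white [195.2 239.1] [21.7 29.3] [ 0.6064 -0.1831]
spacing 0.09973965278127402 c [ 0.61931406 -0.0338856 ] yaw -0.08351993214361446
fit [[0.6318, 0.1156], [0.6235, 0.0159], [0.6151, -0.0837], [0.6068, -0.1834]] res [[-0.0003, -0.0006], [0.0001, 0.0001], [0.0006, 0.0003], [-0.0004, 0.0002]]
red [236.2 181.9] [21.4 22.4] [0.6284 0.114 ]
blue [269.1 182. ] [21.1 22.2] [0.6195 0.0144]
black [301.9 181.7] [22.3 23. ] [ 0.6119 -0.0849]
white [335.  181.6] [23.  24.1] [ 0.6036 -0.1846]
spacing 0.0998441843056162 c [ 0.61585526 -0.03525368] yaw -0.08235153377929268
fit [[0.6282, 0.1142], [0.62, 0.0146], [0.6117, -0.0851], [0.6035, -0.1847]] res [[0.0002, -0.0002], [-0.0005, -0.0002], [0.0002, 0.0002], [0.0001, 0.0002]]
[[ 0.63001076  0.11491475]
 [ 0.62172669  0.01525849]
 [ 0.61344262 -0.08439777]
 [ 0.60515856 -0.18405404]]
[[ 9.58023157e-01 -7.22779279e-04  2.86689916e-01]
 [-2.86690814e-01 -2.11516994e-03  9.58020826e-01]
 [-8.60397083e-05 -9.99997502e-01 -2.23359597e-03]]
tool z yaw 1.2800256554637477 row yaw -1.65373205975635
```

jog_arm(
  turn=[
    [0, -0.104, 0],
    [0, -0.104, 0],
    [0, 0, 0],
    [0, 0, 0],
    [0, 0, 0],
  ],
  slide=[
    [0, 0, 0],
    [0, 0, 0],
    [29.2, 8, -33.2],
    [29.2, 8, -33.2],
    [29.2, 8, -33.2],
  ],
  grip=[100, 100, 100, 100, 100],
  newtons=40,
)

```text
time: 2.4
tool_pos: [0.273, 0.5392, 0.224]
tcp_rot: [-1.57, 0.064, -0.064]
wrist_force: [-0.1, -0.1, -0.9]
width: 0.996
```

jog_arm(
  turn=[
    [0, 0, 0],
    [0, 0, 0],
    [0, 0, 0],
    [0, 0, 0],
    [0, 0, 0],
  ],
  slide=[
    [29.2, 8, -33.2],
    [29.2, 8, -33.2],
    [29.2, 8, -33.2],
    [29.2, 8, -33.2],
    [29.2, 8, -33.2],
  ],
  grip=[100, 100, 100, 100, 100],
)

```text
time: 2.9
tool_pos: [0.4053, 0.3612, 0.1843]
tcp_rot: [-1.569, 0.064, -0.065]
wrist_force: [0.6, 0.5, -0.4]
width: 1.003
```

jog_arm(
  turn=[
    [0, 0, 0],
    [0, 0, 0],
    [0, 0, 0],
    [0, 0, 0],
  ],
  slide=[
    [29.2, 8, -33.2],
    [29.2, 8, -33.2],
    [0, 0, 0],
    [0, 0, 0],
  ],
  grip=[100, 100, 100, 100],
)

```text
time: 3.3
tool_pos: [0.4575, 0.2908, 0.1682]
tcp_rot: [-1.57, 0.068, -0.067]
wrist_force: [-0.4, -0.9, 0.2]
width: 0.996
```

```bash
cat > go.py <<'E'
import sys; from h import *; from workcell import bot
s=bot.read_state(); r=R.from_rotvec(s['tcp_rot']); m=r.as_matrix()
t=np.array([float(a) for a in sys.argv[1:4]])
print('t',s['time'],'pos',np.round(s['tool_pos'],4),'width',round(s['width'],3),'F',np.round(s['wrist_force'],1),'q',np.round(s['q'],2))
print('yerr',np.round(m[:,1],4),'zyaw',round(np.arctan2(m[1,2],m[0,2]),4),'(want 1.488; turn about tool y',round(-(1.488-np.arctan2(m[1,2],m[0,2])),4),')')
print('slide mm',np.round(r.inv().apply(t-s['tool_pos'])*1000,1))
E
python3 go.py .457 .2905 .045
```

```text
t 3.3 pos [0.4575 0.2908 0.1682] width 0.996 F [-0.4 -0.9  0.2] q [ 0.52  0.08  1.97  0.    1.09 -0.97]
yerr [-6.e-04  2.e-04 -1.e+00] zyaw 1.4851 (want 1.488; turn about tool y -0.0029 )
slide mm [ -0.4 123.2  -0.3]
```

jog_arm(
  turn=[
    [0, 0, 0],
    [0, 0, 0],
    [0, 0, 0],
    [0, 0, 0],
    [0, 0, 0],
  ],
  slide=[
    [0, 31, 0],
    [0, 31, 0],
    [0, 31, 0],
    [0, 30, 0],
    [0, 0, 0],
  ],
  grip=[100, 100, 100, 100, 60],
)

```text
time: 3.8
tool_pos: [0.4528, 0.2911, 0.0413]
tcp_rot: [-1.574, 0.069, -0.058]
wrist_force: [-0.5, -1.1, -0.6]
width: 0.862
```

jog_arm(
  turn=[
    [0, 0, 0],
    [0, 0, 0],
    [0, 0, 0],
    [0, 0, 0],
    [0, 0, 0],
  ],
  slide=[
    [0, 0, 0],
    [0, 0, 0],
    [0, 0, 0],
    [0, 0, 0],
    [0, 0, 0],
  ],
  grip=[40, 0, 0, 0, 0],
)

```text
time: 4.3
tool_pos: [0.4586, 0.2928, 0.0475]
tcp_rot: [-1.567, 0.063, -0.068]
wrist_force: [-1.7, 0.3, 6.9]
width: 0.295
```

jog_arm(
  turn=[
    [0, 0, 0],
    [0, 0, 0],
    [0, 0, 0],
  ],
  slide=[
    [0, 0, 0],
    [0, 0, 0],
    [0, 0, 0],
  ],
  grip=[0, 0, 0],
)

```text
time: 4.6
tool_pos: [0.4586, 0.2928, 0.0475]
tcp_rot: [-1.567, 0.063, -0.068]
wrist_force: [-1.8, 0.8, 8.1]
width: 0.298
```

```bash
python3 go.py .630 .1149 .12
```

```text
t 4.6 pos [0.4586 0.2928 0.0475] width 0.298 F [-1.8  0.8  8.1] q [ 0.52  0.23  2.06  0.    0.85 -0.97]
yerr [ 0.0031  0.0025 -1.    ] zyaw 1.4875 (want 1.488; turn about tool y -0.0005 )
slide mm [ 185.8  -72.4 -162.8]
```

jog_arm(
  turn=[
    [0, 0, 0],
    [0, 0, 0],
    [0, 0, 0],
    [0, 0, 0],
    [0, 0, 0],
  ],
  slide=[
    [0, -25, 0],
    [10, -40, -10],
    [35, -10, -31],
    [35, 0, -31],
    [35, 0, -31],
  ],
  grip=[0, 0, 0, 0, 0],
)

```text
time: 5.1
tool_pos: [0.5649, 0.1786, 0.1221]
tcp_rot: [-1.569, 0.062, -0.067]
wrist_force: [1.4, -0.3, 0.1]
width: 0.294
```

jog_arm(
  turn=[
    [0, 0, 0],
    [0, 0, 0],
    [0, 0, 0],
    [0, 0, 0],
    [0, 0, 0],
  ],
  slide=[
    [35, 0, -31],
    [37, 0, -31],
    [0, 0, 0],
    [0, 0, 0],
    [0, 0, 0],
  ],
  grip=[0, 0, 0, 0, 0],
)

```text
time: 5.6
tool_pos: [0.6289, 0.1121, 0.12]
tcp_rot: [-1.57, 0.066, -0.064]
wrist_force: [-0.1, -0.2, -0.6]
width: 0.293
```

```bash
python3 go.py .630 .1149 .069
cat > look.py <<'E'
import sys; from meas import *; from workcell import eyes
for n in ('scene','top'):
    p=eyes.read_camera(n); pickle.dump(p,open(n+'.pkl','wb'))
    u=px(p,[.55,-.0,.04])[0].astype(int)
    im=p['img'][max(0,u[1]-75):u[1]+75,max(0,u[0]-130):u[0]+130]
    cv2.imwrite(f'pics/{n}_{sys.argv[1]}.png',cv2.resize(im[:,:,::-1],None,fx=3,fy=3,interpolation=cv2.INTER_CUBIC))
E
python3 look.py a
```

```text
t 5.6 pos [0.6289 0.1121 0.12  ] width 0.293 F [-0.1 -0.2 -0.6] q [ 0.14  0.3   1.8   0.    1.04 -1.35]
yerr [-1.2e-03  2.0e-04 -1.0e+00] zyaw 1.488 (want 1.488; turn about tool y 0.0 )
slide mm [ 0.9 51.   2.9]
```

View pics/scene_a.png

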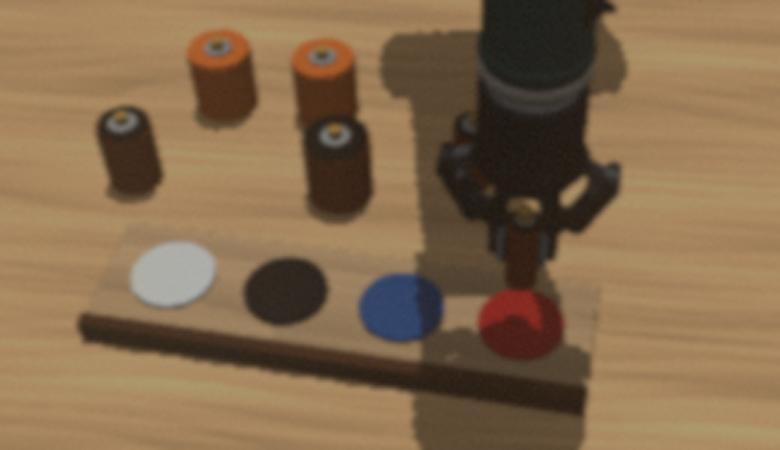

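Run:
```python
from meas import *
p=pickle.load(open('scene.pkl','rb'));X=cloud(p).reshape(-1,3)
m=(np.hypot(X[:,0]-.63,X[:,1]-.114)<.03)&(X[:,2]>.03)&(X[:,2]<.1);P=X[m]
for a in np.arange(.03,.1,.005):
    q=P[(P[:,2]>=a)&(P[:,2]<a+.005)]
    if len(q):print(round(a,3),len(q),q[:,0].max().round(4),np.median(q[:,1]).round(4),np.ptp(q[:,1]).round(4))
print(P[:,2].min())
```

```text
0.07 8 0.6385 0.1159 0.0234
0.075 15 0.6398 0.11 0.0234
0.08 16 0.6405 0.1108 0.0235
0.085 15 0.6396 0.1142 0.0235
0.09 16 0.6405 0.1105 0.0231
0.095 14 0.6402 0.1113 0.0231
0.0703012898701133
```

jog_arm(
  turn=[
    [0, 0, 0],
    [0, 0, 0],
    [0, 0, 0],
    [0, 0, 0],
  ],
  slide=[
    [3, 20, 3],
    [0, 20, 0],
    [0, 8, 0],
    [0, 0, 0],
  ],
  grip=[0, 0, 0, 0],
)

```text
time: 6.1
tool_pos: [0.6315, 0.1153, 0.0712]
tcp_rot: [-1.57, 0.066, -0.062]
wrist_force: [0.3, 0.5, 0.5]
width: 0.293
```

```bash
python3 go.py .632 .1149 .0705
```

```text
t 6.1 pos [0.6315 0.1153 0.0712] width 0.293 F [0.3 0.5 0.5] q [ 0.14  0.36  1.83  0.    0.96 -1.35]
yerr [-2.5e-03 -3.0e-04 -1.0e+00] zyaw 1.4894 (want 1.488; turn about tool y 0.0014 )
slide mm [ 0.5  0.7 -0.3]
```

jog_arm(
  turn=[
    [0, 0, 0],
    [0, 0, 0],
    [0, 0, 0],
    [0, 0, 0],
    [0, 0, 0],
  ],
  slide=[
    [0, 1.2, 0],
    [0, 0, 0],
    [0, 0, 0],
    [0, 0, 0],
    [0, 0, 0],
  ],
  grip=[0, 0, 35, 60, 90],
)

```text
time: 6.6
tool_pos: [0.6334, 0.1144, 0.0716]
tcp_rot: [-1.57, 0.064, -0.066]
wrist_force: [0.1, -0.5, 0.0]
width: 0.682
```

jog_arm(
  turn=[
    [0, 0, 0],
    [0, 0, 0],
    [0, 0, 0],
    [0, 0, 0],
  ],
  slide=[
    [0, 0, 0],
    [0, 0, 0],
    [0, -40, 0],
    [0, -40, 0],
  ],
  grip=[100, 100, 100, 100],
)

```text
time: 7.0
tool_pos: [0.6313, 0.1142, 0.1497]
tcp_rot: [-1.571, 0.069, -0.061]
wrist_force: [0.2, 0.4, -0.2]
width: 1.0
```

```bash
python3 go.py .4455 .060 .15
```

```text
t 7.0 pos [0.6313 0.1142 0.1497] width 1.0 F [ 0.2  0.4 -0.2] q [ 0.14  0.28  1.77  0.    1.09 -1.35]
yerr [-4.9e-03 -7.0e-04 -1.0e+00] zyaw 1.4879 (want 1.488; turn about tool y -0.0001 )
slide mm [-180.7    0.7  -69.4]
```

Now to drum_38, checking drum_26 on the way.

jog_arm(
  turn=[
    [0, 0, 0],
    [0, 0, 0],
    [0, 0, 0],
    [0, 0, 0],
    [0, 0, 0],
  ],
  slide=[
    [-40, -5, -15],
    [-40, 0, -15.5],
    [-40, 0, -15.5],
    [-40, 0, -15.5],
    [-21, 0, -8],
  ],
  grip=[100, 100, 100, 100, 100],
)

```text
time: 7.5
tool_pos: [0.4433, 0.0595, 0.1553]
tcp_rot: [-1.57, 0.067, -0.063]
wrist_force: [-0.1, -0.6, 1.1]
width: 0.997
```

jog_arm(
  turn=[
    [0, 0, 0],
    [0, 0, 0],
  ],
  slide=[
    [0, 0, 0],
    [0, 0, 0],
  ],
  grip=[100, 100],
)

```text
time: 7.7
tool_pos: [0.4474, 0.0602, 0.1566]
tcp_rot: [-1.569, 0.064, -0.067]
wrist_force: [0.9, -0.1, 0.5]
width: 0.998
```

```bash
python3 look.py b;python3 go.py .4455 .060 .045;  python3 - <<'E'
from meas import *
for n in('scene','top'):
    p=pickle.load(open(n+'.pkl','rb'))
    print(n,topfit(p,(.63,.115),.05,.11),topfit(p,(.63,.115),.083,.097),topfit(p,(.63,.115),.035,.085))
E
```

```text
t 7.8 pos [0.4484 0.0604 0.1567] width 1.003 F [ 0.6 -0.4 -0.1] q [ 0.08 -0.09  2.16  0.    1.07 -1.41]
yerr [ 1.9e-03  2.0e-04 -1.0e+00] zyaw 1.488 (want 1.488; turn about tool y -0.0 )
slide mm [ -3.1 111.7  -0.7]
scene (192, array([0.6321, 0.1144]), 0.0277, np.float64(0.1043), np.float64(0.0827)) (74, array([0.6315, 0.1147]), 0.0268, np.float64(0.0969), np.float64(0.0908)) (140, array([0.6333, 0.1146]), 0.0261, np.float64(0.0848), np.float64(0.0616))
top (91, array([0.631 , 0.1123]), 0.0264, np.float64(0.1047), np.float64(0.0908)) (51, array([0.631 , 0.1122]), 0.0262, np.float64(0.0963), np.float64(0.0916)) (30, array([0.6292, 0.1121]), 0.0256, np.float64(0.0843), np.float64(0.0703))
```

View pics/top_b.png

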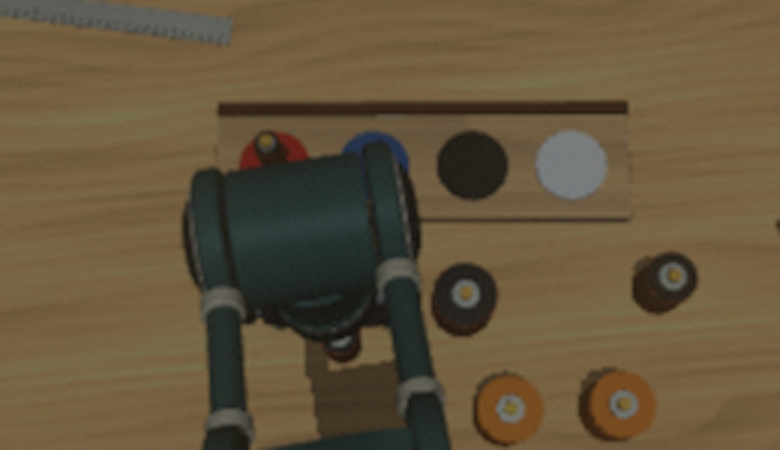

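View pics/scene_b.png

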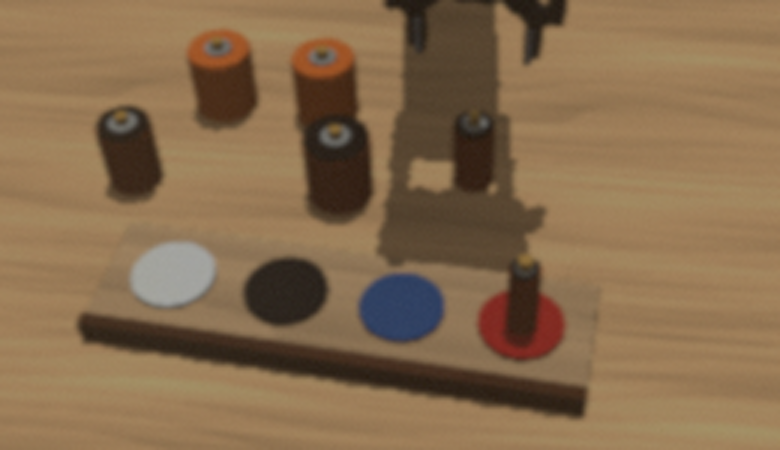

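jog_arm(
  turn=[
    [0, 0, 0],
    [0, 0, 0],
    [0, 0, 0],
    [0, 0, 0],
    [0, 0, 0],
  ],
  slide=[
    [-2.5, 30, -0.5],
    [0, 30, 0],
    [0, 30, 0],
    [0, 20, 0],
    [0, 0, 0],
  ],
  grip=[100, 100, 100, 100, 100],
)

```text
time: 8.3
tool_pos: [0.4426, 0.0599, 0.0431]
tcp_rot: [-1.571, 0.07, -0.06]
wrist_force: [-0.7, 0.4, -0.0]
width: 0.998
```

jog_arm(
  turn=[
    [0, 0, 0],
    [0, 0, 0],
    [0, 0, 0],
    [0, 0, 0],
    [0, 0, 0],
  ],
  slide=[
    [0, 0, 0],
    [0, 0, 0],
    [0, 0, 0],
    [0, 0, 0],
    [0, 0, 0],
  ],
  grip=[60, 30, 0, 0, 0],
)

```text
time: 8.8
tool_pos: [0.4459, 0.0601, 0.0476]
tcp_rot: [-1.569, 0.063, -0.068]
wrist_force: [0.5, 1.1, 6.2]
width: 0.434
```

jog_arm(
  turn=[
    [0, 0, 0],
    [0, 0, 0],
    [0, 0, 0],
  ],
  slide=[
    [0, 0, 0],
    [0, 0, 0],
    [0, 0, 0],
  ],
  grip=[0, 0, 0],
)

```text
time: 9.1
tool_pos: [0.4459, 0.0601, 0.0476]
tcp_rot: [-1.569, 0.063, -0.068]
wrist_force: [-0.5, 0.8, 5.5]
width: 0.437
```

```bash
python3 go.py .6217 .0153 .12
```

```text
t 9.1 pos [0.4459 0.0601 0.0476] width 0.437 F [-0.5  0.8  5.5] q [ 0.08  0.06  2.25  0.    0.82 -1.41]
yerr [ 3.2e-03  4.0e-04 -1.0e+00] zyaw 1.4879 (want 1.488; turn about tool y -0.0001 )
slide mm [179.2 -71.8 -30. ]
```

jog_arm(
  turn=[
    [0, 0, 0],
    [0, 0, 0],
    [0, 0, 0],
    [0, 0, 0],
    [0, 0, 0],
  ],
  slide=[
    [0, -25, 0],
    [10, -42, -2],
    [38, -7, -6],
    [42, 0, -7],
    [42, 0, -7],
  ],
  grip=[0, 0, 0, 0, 0],
)

```text
time: 9.6
tool_pos: [0.5757, 0.0267, 0.1213]
tcp_rot: [-1.57, 0.063, -0.066]
wrist_force: [1.1, 0.5, 0.6]
width: 0.432
```

jog_arm(
  turn=[
    [0, 0, 0],
    [0, 0, 0],
    [0, 0, 0],
    [0, 0, 0],
  ],
  slide=[
    [30, 0, -6],
    [17, 0, -2],
    [0, 0, 0],
    [0, 0, 0],
  ],
  grip=[0, 0, 0, 0],
)

```text
time: 10.0
tool_pos: [0.6194, 0.0152, 0.1195]
tcp_rot: [-1.57, 0.067, -0.064]
wrist_force: [-0.6, 0.1, -0.8]
width: 0.434
```

```bash
python3 go.py .622 .0153 .0706
```

```text
t 10.0 pos [0.6194 0.0152 0.1195] width 0.434 F [-0.6  0.1 -0.8] q [-0.02  0.27  1.85  0.    1.03 -1.5 ]
yerr [-1.9e-03  1.0e-04 -1.0e+00] zyaw 1.4877 (want 1.488; turn about tool y -0.0003 )
slide mm [ 2.7 48.9  0.3]
```

jog_arm(
  turn=[
    [0, 0, 0],
    [0, 0, 0],
    [0, 0, 0],
    [0, 0, 0],
  ],
  slide=[
    [2.5, 20, 0.3],
    [0, 20, 0],
    [0, 8.5, 0],
    [0, 0, 0],
  ],
  grip=[0, 0, 0, 0],
)

```text
time: 10.4
tool_pos: [0.6207, 0.0157, 0.0706]
tcp_rot: [-1.57, 0.067, -0.062]
wrist_force: [0.8, -0.6, -0.2]
width: 0.435
```

jog_arm(
  turn=[
    [0, 0, 0],
    [0, 0, 0],
    [0, 0, 0],
    [0, 0, 0],
    [0, 0, 0],
  ],
  slide=[
    [0, 0.8, 0],
    [0, 0, 0],
    [0, 0, 0],
    [0, 0, 0],
    [0, 0, 0],
  ],
  grip=[0, 0, 50, 70, 100],
)

```text
time: 10.9
tool_pos: [0.6231, 0.0153, 0.0712]
tcp_rot: [-1.57, 0.064, -0.066]
wrist_force: [0.1, -1.0, 0.3]
width: 0.819
```

jog_arm(
  turn=[
    [0, 0, 0],
    [0, 0, 0],
    [0, 0, 0],
    [0, 0, 0],
  ],
  slide=[
    [0, 0, 0],
    [0, 0, 0],
    [0, -40, 0],
    [0, -40, 0],
  ],
  grip=[100, 100, 100, 100],
)

```text
time: 11.3
tool_pos: [0.621, 0.0153, 0.1495]
tcp_rot: [-1.57, 0.069, -0.061]
wrist_force: [0.9, 0.7, 0.4]
width: 1.001
```

```bash
python3 go.py .4735 -.2588 .15
```

```text
t 11.3 pos [0.621  0.0153 0.1495] width 1.001 F [0.9 0.7 0.4] q [-0.02  0.24  1.82 -0.    1.08 -1.5 ]
yerr [-5.e-03  1.e-04 -1.e+00] zyaw 1.488 (want 1.488; turn about tool y -0.0 )
slide mm [-1.243e+02  2.000e-01 -2.854e+02]
```

jog_arm(
  turn=[
    [0, 0, 0],
    [0, 0, 0],
    [0, 0, 0],
    [0, 0, 0],
    [0, 0, 0],
  ],
  slide=[
    [-17.8, -3, -40.8],
    [-17.8, 0, -40.8],
    [-17.8, 0, -40.8],
    [-17.8, 0, -40.8],
    [-17.8, 0, -40.8],
  ],
  grip=[100, 100, 100, 100, 100],
)

```text
time: 11.8
tool_pos: [0.5163, -0.1819, 0.154]
tcp_rot: [-1.57, 0.064, -0.065]
wrist_force: [0.5, -0.4, 0.2]
width: 1.0
```

jog_arm(
  turn=[
    [0, 0, 0],
    [0, 0, 0],
    [0, 0, 0],
    [0, 0, 0],
    [0, 0, 0],
  ],
  slide=[
    [-17.8, 0, -40.8],
    [-17.8, 0, -40.8],
    [0, 0, 0],
    [0, 0, 0],
    [0, 0, 0],
  ],
  grip=[100, 100, 100, 100, 100],
)

```text
time: 12.3
tool_pos: [0.4753, -0.2585, 0.1538]
tcp_rot: [-1.569, 0.065, -0.065]
wrist_force: [-0.2, 0.7, 0.6]
width: 1.003
```

```bash
python3 look.py c;python3 go.py .4735 -.2588 .045;  python3 - <<'E'
from meas import *
for n in('scene','top'):
    p=pickle.load(open(n+'.pkl','rb'))
    for s in((.63,.115),(.622,.0153)): print(n,topfit(p,s,.05,.11,.045),topfit(p,s,.083,.097,.045))
E
```

```text
t 12.4 pos [ 0.4756 -0.2579  0.1537] width 1.003 F [-0.2 -0.7 -0.9] q [-0.54  0.09  1.99  0.    1.06 -2.03]
yerr [-0.e+00  3.e-04 -1.e+00] zyaw 1.4897 (want 1.488; turn about tool y 0.0017 )
slide mm [ -2.  108.7  -1.1]
scene (195, array([0.633 , 0.1144]), 0.0272, np.float64(0.1029), np.float64(0.0828)) (75, array([0.6319, 0.1145]), 0.0257, np.float64(0.0964), np.float64(0.0906))
scene (317, array([0.6221, 0.0146]), 0.0419, np.float64(0.1028), np.float64(0.0869)) (158, array([0.622 , 0.0142]), 0.0419, np.float64(0.0965), np.float64(0.0912))
top (98, array([0.6309, 0.1133]), 0.0275, np.float64(0.1055), np.float64(0.0896)) (52, array([0.6315, 0.1132]), 0.0266, np.float64(0.0968), np.float64(0.0901))
top (178, array([0.6218, 0.0137]), 0.0388, np.float64(0.1052), np.float64(0.0911)) (119, array([0.6218, 0.0137]), 0.0388, np.float64(0.0965), np.float64(0.0919))
```

View pics/scene_c.png

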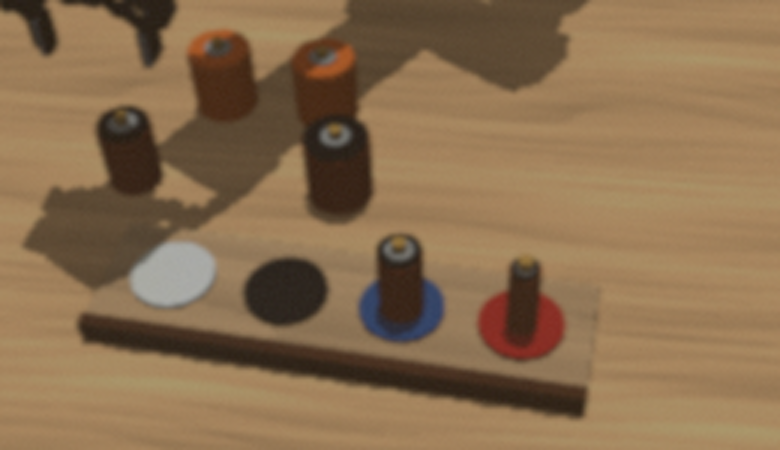

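jog_arm(
  turn=[
    [0, 0, 0],
    [0, 0, 0],
    [0, 0, 0],
    [0, 0, 0],
    [0, 0, 0],
  ],
  slide=[
    [-1.5, 30, -0.8],
    [0, 30, 0],
    [0, 30, 0],
    [0, 17, 0],
    [0, 0, 0],
  ],
  grip=[100, 100, 100, 100, 100],
)

```text
time: 12.9
tool_pos: [0.4716, -0.257, 0.0436]
tcp_rot: [-1.567, 0.068, -0.059]
wrist_force: [-0.2, 1.3, -0.9]
width: 1.001
```

jog_arm(
  turn=[
    [0, 0, 0],
    [0, 0, 0],
    [0, 0, 0],
    [0, 0, 0],
    [0, 0, 0],
  ],
  slide=[
    [0, 0, 0],
    [0, 0, 0],
    [0, 0, 0],
    [0, 0, 0],
    [0, 0, 0],
  ],
  grip=[70, 50, 20, 0, 0],
)

```text
time: 13.4
tool_pos: [0.4751, -0.2603, 0.0487]
tcp_rot: [-1.571, 0.062, -0.068]
wrist_force: [1.5, 2.7, 7.0]
width: 0.574
```

jog_arm(
  turn=[
    [0, 0, 0],
    [0, 0, 0],
    [0, 0, 0],
  ],
  slide=[
    [0, 0, 0],
    [0, 0, 0],
    [0, 0, 0],
  ],
  grip=[0, 0, 0],
)

```text
time: 13.7
tool_pos: [0.475, -0.2603, 0.0487]
tcp_rot: [-1.571, 0.063, -0.068]
wrist_force: [1.2, 1.3, 6.6]
width: 0.573
```

```bash
python3 go.py .6134 -.0844 .12
```

```text
t 13.7 pos [ 0.475  -0.2603  0.0487] width 0.573 F [1.2 1.3 6.6] q [-0.55  0.22  2.06  0.    0.85 -2.04]
yerr [ 0.0033 -0.0013 -1.    ] zyaw 1.4877 (want 1.488; turn about tool y -0.0003 )
slide mm [123.6 -71.1 186.7]
```

jog_arm(
  turn=[
    [0, 0, 0],
    [0, 0, 0],
    [0, 0, 0],
    [0, 0, 0],
    [0, 0, 0],
  ],
  slide=[
    [0, -25, 0],
    [8, -40, 12],
    [26, -8, 37],
    [26, 0, 38],
    [26, 0, 38],
  ],
  grip=[0, 0, 0, 0, 0],
)

```text
time: 14.2
tool_pos: [0.5703, -0.1416, 0.1207]
tcp_rot: [-1.57, 0.065, -0.067]
wrist_force: [0.0, -0.4, -2.1]
width: 0.571
```

jog_arm(
  turn=[
    [0, 0, 0],
    [0, 0, 0],
    [0, 0, 0],
    [0, 0, 0],
    [0, 0, 0],
  ],
  slide=[
    [25, 0, 38],
    [13, 0, 23],
    [0, 0, 0],
    [0, 0, 0],
    [0, 0, 0],
  ],
  grip=[0, 0, 0, 0, 0],
)

```text
time: 14.7
tool_pos: [0.6113, -0.0853, 0.1192]
tcp_rot: [-1.57, 0.067, -0.064]
wrist_force: [-0.3, 0.8, -1.8]
width: 0.575
```

```bash
python3 go.py .6144 -.0840 .072
```

```text
t 14.7 pos [ 0.6113 -0.0853  0.1192] width 0.575 F [-0.3  0.8 -1.8] q [-0.18  0.27  1.85 -0.    1.02 -1.67]
yerr [-1.6e-03 -3.0e-04 -1.0e+00] zyaw 1.4875 (want 1.488; turn about tool y -0.0005 )
slide mm [ 3.1 47.2  1.6]
```

jog_arm(
  turn=[
    [0, 0, 0],
    [0, 0, 0],
    [0, 0, 0],
    [0, 0, 0],
  ],
  slide=[
    [3, 20, 1.6],
    [0, 20, 0],
    [0, 7, 0],
    [0, 0, 0],
  ],
  grip=[0, 0, 0, 0],
)

```text
time: 15.1
tool_pos: [0.6142, -0.0844, 0.0722]
tcp_rot: [-1.57, 0.068, -0.065]
wrist_force: [0.5, -0.8, -3.1]
width: 0.579
```

jog_arm(
  turn=[
    [0, 0, 0],
    [0, 0, 0],
    [0, 0, 0],
    [0, 0, 0],
    [0, 0, 0],
  ],
  slide=[
    [0, 0.8, 0],
    [0, 0, 0],
    [0, 0, 0],
    [0, 0, 0],
    [0, 0, 0],
  ],
  grip=[0, 0, 65, 80, 100],
)

```text
time: 15.6
tool_pos: [0.616, -0.0833, 0.0726]
tcp_rot: [-1.57, 0.064, -0.066]
wrist_force: [0.1, -0.2, 0.2]
width: 0.944
```

jog_arm(
  turn=[
    [0, 0, 0],
    [0, 0, 0],
    [0, 0, 0],
    [0, 0, 0],
  ],
  slide=[
    [0, 0, 0],
    [0, 0, 0],
    [0, -40, 0],
    [0, -40, 0],
  ],
  grip=[100, 100, 100, 100],
)

```text
time: 16.0
tool_pos: [0.6138, -0.0829, 0.1507]
tcp_rot: [-1.569, 0.069, -0.061]
wrist_force: [1.5, -0.6, -0.5]
width: 1.001
```

```bash
python3 go.py .4735 -.0618 .155
```

```text
t 16.0 pos [ 0.6138 -0.0829  0.1507] width 1.001 F [ 1.5 -0.6 -0.5] q [-0.17  0.24  1.82  0.    1.09 -1.66]
yerr [-4.8e-03  9.0e-04 -1.0e+00] zyaw 1.488 (want 1.488; turn about tool y 0.0 )
slide mm [-141.6   -3.6    9.4]
```

jog_arm(
  turn=[
    [0, 0, 0],
    [0, 0, 0],
    [0, 0, 0],
    [0, 0, 0],
    [0, 0, 0],
  ],
  slide=[
    [-35, -4, 2],
    [-40, 0, 2.5],
    [-40, 0, 2.5],
    [-28, 0, 1.5],
    [0, 0, 0],
  ],
  grip=[100, 100, 100, 100, 100],
)

```text
time: 16.5
tool_pos: [0.4697, -0.0622, 0.1551]
tcp_rot: [-1.569, 0.067, -0.062]
wrist_force: [-0.6, -1.0, -0.1]
width: 1.003
```

jog_arm(
  turn=[
    [0, 0, 0],
    [0, 0, 0],
  ],
  slide=[
    [0, 0, 0],
    [0, 0, 0],
  ],
  grip=[100, 100],
)

```text
time: 16.7
tool_pos: [0.4751, -0.0632, 0.1566]
tcp_rot: [-1.57, 0.063, -0.066]
wrist_force: [0.4, 0.3, 0.1]
width: 1.003
```

```bash
python3 look.py d;python3 go.py .474 -.062 .045;  python3 - <<'E'
from meas import *
for n in('scene','top'):
    p=pickle.load(open(n+'.pkl','rb'))
    for s in((.63,.115),(.622,.0153),(.6134,-.084)): print(n,topfit(p,s,.05,.11,.045),topfit(p,s,.083,.097,.045))
    print('62',n,topfit(p,(.474,-.062),.05,.085,.045))
E
```

```text
t 16.8 pos [ 0.475  -0.0632  0.1563] width 0.997 F [-0.2  0.9  0.5] q [-0.18 -0.03  2.11  0.    1.06 -1.67]
yerr [ 1.e-03 -2.e-04 -1.e+00] zyaw 1.488 (want 1.488; turn about tool y 0.0 )
slide mm [ -1.2 111.3   1.1]
scene (194, array([0.6333, 0.1143]), 0.0265, np.float64(0.1034), np.float64(0.0837)) (80, array([0.6327, 0.1144]), 0.0257, np.float64(0.097), np.float64(0.0904))
scene (314, array([0.6229, 0.0156]), 0.0398, np.float64(0.1025), np.float64(0.0879)) (161, array([0.623 , 0.0151]), 0.0395, np.float64(0.0955), np.float64(0.0908))
scene (472, array([ 0.6147, -0.0828]), 0.0521, np.float64(0.1036), np.float64(0.089)) (268, array([ 0.6147, -0.0825]), 0.052, np.float64(0.0968), np.float64(0.0908))
62 scene (392, array([ 0.4741, -0.0615]), 0.065, np.float64(0.0816), np.float64(0.0682))
top (96, array([0.6308, 0.1122]), 0.0265, np.float64(0.1062), np.float64(0.09)) (54, array([0.6308, 0.1122]), 0.0265, np.float64(0.0969), np.float64(0.0907))
top (174, array([0.6214, 0.0137]), 0.0379, np.float64(0.1055), np.float64(0.0916)) (121, array([0.6215, 0.014 ]), 0.0378, np.float64(0.0969), np.float64(0.0921))
top None None
62 top (249, array([ 0.4732, -0.063 ]), 0.0618, np.float64(0.0842), np.float64(0.07))
```

View pics/scene_d.png

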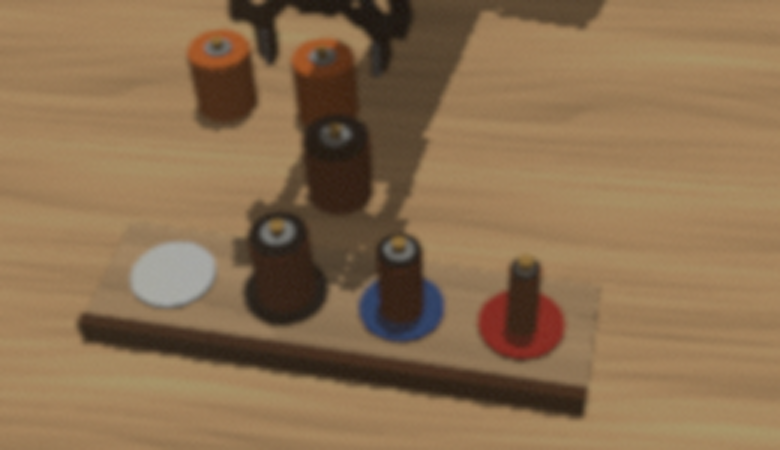

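jog_arm(
  turn=[
    [0, 0, 0],
    [0, 0, 0],
    [0, 0, 0],
    [0, 0, 0],
    [0, 0, 0],
  ],
  slide=[
    [-1, 25, 0.8],
    [0, 30, 0],
    [0, 30, 0],
    [0, 23, 0],
    [0, 0, 0],
  ],
  grip=[100, 100, 100, 100, 100],
)

```text
time: 17.3
tool_pos: [0.4702, -0.0616, 0.0445]
tcp_rot: [-1.569, 0.071, -0.059]
wrist_force: [-1.4, 0.6, 0.7]
width: 0.999
```

jog_arm(
  turn=[
    [0, 0, 0],
    [0, 0, 0],
    [0, 0, 0],
    [0, 0, 0],
    [0, 0, 0],
  ],
  slide=[
    [0, 0, 0],
    [0, 0, 0],
    [0, 0, 0],
    [0, 0, 0],
    [0, 0, 0],
  ],
  grip=[80, 60, 30, 0, 0],
)

```text
time: 17.8
tool_pos: [0.4744, -0.0624, 0.0495]
tcp_rot: [-1.57, 0.062, -0.068]
wrist_force: [1.3, -0.7, 5.1]
width: 0.714
```

jog_arm(
  turn=[
    [0, 0, 0],
    [0, 0, 0],
    [0, 0, 0],
  ],
  slide=[
    [0, 0, 0],
    [0, 0, 0],
    [0, 0, 0],
  ],
  grip=[0, 0, 0],
)

```text
time: 18.1
tool_pos: [0.4744, -0.0624, 0.0495]
tcp_rot: [-1.57, 0.062, -0.068]
wrist_force: [1.3, -0.4, 6.9]
width: 0.714
```

```bash
python3 go.py .6052 -.184 .12
```

```text
t 18.1 pos [ 0.4744 -0.0624  0.0495] width 0.714 F [ 1.3 -0.4  6.9] q [-0.18  0.11  2.19  0.    0.83 -1.67]
yerr [ 3.4e-03 -6.0e-04 -1.0e+00] zyaw 1.488 (want 1.488; turn about tool y -0.0 )
slide mm [ 140.6  -70.  -110.4]
```

jog_arm(
  turn=[
    [0, 0, 0],
    [0, 0, 0],
    [0, 0, 0],
    [0, 0, 0],
    [0, 0, 0],
  ],
  slide=[
    [0, -25, 0],
    [0, -40, -15],
    [3, -7, -42],
    [15, 0, -41],
    [40, 0, -12],
  ],
  grip=[0, 0, 0, 0, 0],
)

```text
time: 18.6
tool_pos: [0.5185, -0.1792, 0.1197]
tcp_rot: [-1.57, 0.07, -0.065]
wrist_force: [0.6, 1.6, -2.2]
width: 0.714
```

jog_arm(
  turn=[
    [0, 0, 0],
    [0, 0, 0],
    [0, 0, 0],
    [0, 0, 0],
    [0, 0, 0],
  ],
  slide=[
    [42, 0, 0],
    [40, 0, 0],
    [0, 0, 0],
    [0, 0, 0],
    [0, 0, 0],
  ],
  grip=[0, 0, 0, 0, 0],
)

```text
time: 19.1
tool_pos: [0.6014, -0.1827, 0.1187]
tcp_rot: [-1.569, 0.067, -0.062]
wrist_force: [-0.3, 0.3, -1.9]
width: 0.716
```

```bash
python3 go.py .6056 -.1840 .0725
```

```text
t 19.1 pos [ 0.6014 -0.1827  0.1187] width 0.716 F [-0.3  0.3 -1.9] q [-0.33  0.29  1.83 -0.    1.03 -1.82]
yerr [-0.0032  0.001  -1.    ] zyaw 1.4882 (want 1.488; turn about tool y 0.0002 )
slide mm [ 4.5 46.2 -1. ]
```

jog_arm(
  turn=[
    [0, 0, 0],
    [0, 0, 0],
    [0, 0, 0],
    [0, 0, 0],
  ],
  slide=[
    [3.3, 20, -1],
    [0, 18, 0],
    [0, 7.5, 0],
    [0, 0, 0],
  ],
  grip=[0, 0, 0, 0],
)

```text
time: 19.5
tool_pos: [0.6042, -0.1839, 0.0731]
tcp_rot: [-1.569, 0.068, -0.062]
wrist_force: [0.0, 0.2, -2.2]
width: 0.71
```

jog_arm(
  turn=[
    [0, 0, 0],
    [0, 0, 0],
  ],
  slide=[
    [0, 0, 0],
    [0, 0, 0],
  ],
  grip=[0, 0],
)

```text
time: 19.7
tool_pos: [0.6069, -0.1848, 0.0757]
tcp_rot: [-1.57, 0.064, -0.066]
wrist_force: [-0.1, -0.1, -1.4]
width: 0.717
```

```bash
python3 go.py .6056 -.1840 .0718
```

```text
t 19.7 pos [ 0.6069 -0.1848  0.0757] width 0.717 F [-0.1 -0.1 -1.4] q [-0.33  0.34  1.84  0.    0.95 -1.82]
yerr [ 1.7e-03 -6.0e-04 -1.0e+00] zyaw 1.488 (want 1.488; turn about tool y -0.0 )
slide mm [-1.4  3.9  0.6]
```

jog_arm(
  turn=[
    [0, 0, 0],
    [0, 0, 0],
    [0, 0, 0],
    [0, 0, 0],
  ],
  slide=[
    [-1, 2, 0.5],
    [0, 1.5, 0],
    [0, 0, 0],
    [0, 0, 0],
  ],
  grip=[0, 0, 0, 0],
)

```text
time: 20.1
tool_pos: [0.6057, -0.184, 0.0716]
tcp_rot: [-1.57, 0.065, -0.065]
wrist_force: [-1.9, 0.3, 2.4]
width: 0.713
```

jog_arm(
  turn=[
    [0, 0, 0],
    [0, 0, 0],
    [0, 0, 0],
    [0, 0, 0],
    [0, 0, 0],
  ],
  slide=[
    [0, 0, 0],
    [0, 0, 0],
    [0, 0, 0],
    [0, 0, 0],
    [0, 0, 0],
  ],
  grip=[80, 90, 100, 100, 100],
)

```text
time: 20.6
tool_pos: [0.6055, -0.1839, 0.0709]
tcp_rot: [-1.57, 0.065, -0.065]
wrist_force: [0.2, -0.4, 0.2]
width: 1.0
```

jog_arm(
  turn=[
    [0, 0, 0],
    [0, 0, 0],
    [0, 0, 0],
    [0, 0, 0],
    [0, 0, 0],
  ],
  slide=[
    [0, -30, 0],
    [0, -40, 0],
    [0, -30, 0],
    [-45, 0, -15],
    [-45, 0, -15],
  ],
  grip=[100, 100, 100, 100, 100],
)

```text
time: 21.1
tool_pos: [0.5143, -0.207, 0.1731]
tcp_rot: [-1.572, 0.06, -0.067]
wrist_force: [-0.3, 0.1, 0.2]
width: 1.002
```

jog_arm(
  turn=[
    [0, 0, 0],
    [0, 0, 0],
    [0, 0, 0],
    [0, 0, 0],
    [0, 0, 0],
  ],
  slide=[
    [-45, 0, -15],
    [-20, 0, -45],
    [0, 0, -50],
    [0, 0, 0],
    [0, 0, 0],
  ],
  grip=[100, 100, 100, 100, 100],
)

```text
time: 21.6
tool_pos: [0.439, -0.3117, 0.1712]
tcp_rot: [-1.57, 0.067, -0.068]
wrist_force: [0.5, 0.7, -0.5]
width: 0.997
```

```bash
python3 look.py e;python3 go.py .474 -.062 .045;  python3 - <<'E'
from meas import *
for n in('scene','top'):
    p=pickle.load(open(n+'.pkl','rb'))
    for s in((.63,.115),(.622,.0153),(.6134,-.084),(.605,-.184)): print(n,topfit(p,s,.05,.11,.045),topfit(p,s,.083,.097,.045))
E
```

```text
t 21.7 pos [ 0.4394 -0.31    0.1708] width 1.0 F [ 0.8  0.4 -0.2] q [-0.66  0.07  1.98  0.    1.09 -2.15]
yerr [-4.e-04  8.e-04 -1.e+00] zyaw 1.4881 (want 1.488; turn about tool y 0.0001 )
slide mm [ 14.  125.9 249.9]
scene (194, array([0.6328, 0.1143]), 0.0267, np.float64(0.1035), np.float64(0.0832)) (78, array([0.6331, 0.1135]), 0.0259, np.float64(0.0957), np.float64(0.0909))
scene (315, array([0.6237, 0.0157]), 0.0392, np.float64(0.105), np.float64(0.087)) (160, array([0.6229, 0.0155]), 0.0387, np.float64(0.097), np.float64(0.0911))
scene (471, array([ 0.6147, -0.0837]), 0.053, np.float64(0.1026), np.float64(0.0891)) (269, array([ 0.614 , -0.0839]), 0.0517, np.float64(0.0968), np.float64(0.0909))
scene (642, array([ 0.6055, -0.1842]), 0.0649, np.float64(0.1038), np.float64(0.0899)) (393, array([ 0.6049, -0.1842]), 0.0639, np.float64(0.097), np.float64(0.0909))
top (98, array([0.6305, 0.1127]), 0.0271, np.float64(0.104), np.float64(0.0905)) (55, array([0.6308, 0.1127]), 0.0266, np.float64(0.0966), np.float64(0.0911))
top (178, array([0.6218, 0.0132]), 0.0385, np.float64(0.1047), np.float64(0.0913)) (121, array([0.6221, 0.0133]), 0.0379, np.float64(0.097), np.float64(0.0921))
top (290, array([ 0.6131, -0.0854]), 0.0508, np.float64(0.1046), np.float64(0.0911)) (221, array([ 0.6137, -0.0855]), 0.05, np.float64(0.0966), np.float64(0.0917))
top (435, array([ 0.6044, -0.1856]), 0.0628, np.float64(0.1056), np.float64(0.0916)) (341, array([ 0.6049, -0.1854]), 0.0625, np.float64(0.0968), np.float64(0.0921))
```

View pics/scene_e.png

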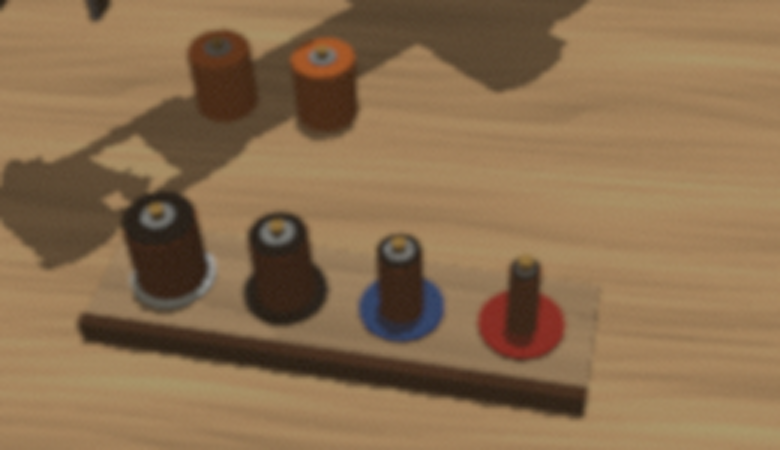

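View pics/top_e.png

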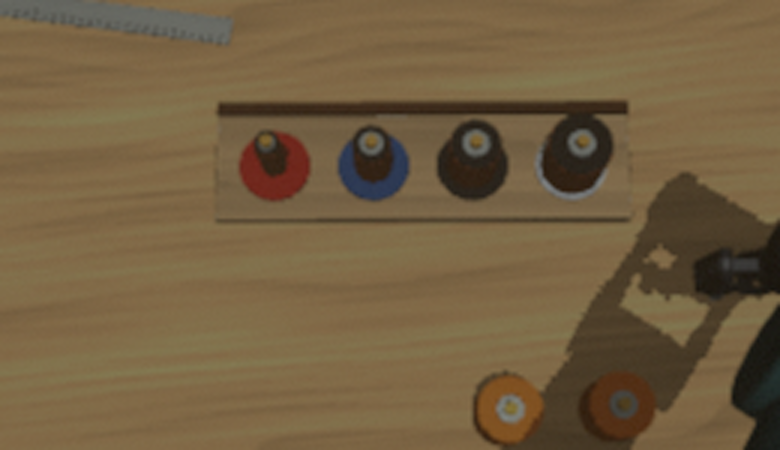

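```bash
python3 -c "
from workcell import bot
print(bot.finish_job())"
```

```text
the job is handed in; nothing more can be done
None
```

All four drums are upright on the rack in order: drum_26 on red, drum_38 on blue, drum_50 on black and drum_62 on white. I handed the job in at about 22 s, with the gripper open, raised and clear of everything.

- **Left alone:** I did not touch the two orange look-alikes, the rasp or the cork block.
- **Last check:** both cameras showed the drum tops at the expected height. They put each drum within about 3 mm of its pad centre, at worst about 2.9 mm for drum_26.
- **Disagreement:** the two cameras differed by about 3.5 mm in x on where the pads are, so I aimed at the average. Centring is therefore known to about 2 mm.
- **Forces:** the highest wrist force reported was about 8 N, while gripping.

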